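# Sweep the printed caps into the blue tray

### The arm

A 6-joint arm with a two-finger parallel gripper is mounted at the origin on the work surface. World frame = base frame: x ahead of the robot, y to its left, z up, the work surface at z = 0. Lengths are in m, angles in degrees, forces in N, time in s.
With the tool pointing down it reaches from about 0.35 to 1 m from the base axis. Payload 7.1 kg.
Tool frame: the origin (TCP) lies on the mounting face of the last link; the fingertips stand 173 mm ahead of it and the grasp point (between the pads) lies manip.grip_point_offset ahead of it (manip.grip_point_offset is the distance from the TCP to the grasp point, in m); z points along the fingers, y is the line along which they close (so a half turn about z gives the same grasp; the last joint's range is limited). The gripper opens to 85 mm and grips with 20 to 120 N. Pads are 22 mm wide; open, the fingers measure 114 mm over their backs; the gripper's body (76 mm by 85 mm) begins 54 mm behind the grasp point. The pads swing forward as they close: fully open they stand 13 mm farther back than shut.
Start: joints at [-66.119, 24.242, 93.386, -0, 62.372, -1.089], TCP at [0.264, -0.567, 0.405] pointing down, gripper open.
Joint ranges: [-172.04, 172.04], [-51.8, 120.97], [4.93, 147.93], [-75.15, 255.16], [6.16, 154.13], [-145.62, 145.62]. Speed limits (degrees/s): [136.94, 136.94, 172.46, 180, 180, 180].

### API

Orientations are given as [roll, pitch, yaw] about the fixed x, y, z axes, in that order (R = Rz(yaw) Ry(pitch) Rx(roll)).
In Python, from bench import manip gives the robot as it stands. The module is installed in compiled form; this text tells all that it offers.
- The arm moves only by the shell command python3 -m handwheel 'ROWS'. ROWS is JSON, a list of rows, each an object of numbers: "tx", "ty", "tz": the shift along the world's x, y, z normalised to -1 to 1, where 1 is 50 mm; "wx", "wy", "wz": the turn, a rotation vector about the world's x, y, z normalised to -1 to 1, where 1 is 45 degrees; "grip": the finger opening in mm, from 0 to 85.4. In form: [{"tx": .., "ty": .., "tz": .., "wx": .., "wy": .., "wz": .., "grip": ..}, ...]. A call has 1 to 5 rows; each row shifts and turns the commanded pose from where the row before left it; what a row does not reach is not made up. A row lasts 1/8 s, in which the tool goes at most 62.5 mm and 10.7 degrees, less where a joint would pass 70% of its speed; a pose out of reach is approached as far as the arm can. A call with a number of a shift or a turn outside -1 to 1 is refused whole. A call with a gripper value outside its range is refused whole. The fingers move at their own pace and stop on an object; the grip force is fixed at half the most. Time passes only in rows, so rows that do not move let the fingers close. It gives the time, the measured TCP pose, the force, the opening and the grip force at its end, in the units of the state.
- manip.state(): the state, without advancing time (a new reading comes with each control period).
- manip.grab_frame(name): name is "scene" or "top" or "wrist"; returns a dict with "img" (420x560x3 uint8, red, green, blue), "range_z" (420x560 float32, m along the optical axis (not along the pixel's ray), 0 where there is no reading), "mtx" (3x3 intrinsics, pixels), "D" ([k1, k2, p1, p2, k3] as OpenCV has them; the pictures are not rectified), "world_to_cam" (4x4, takes a point from world to camera coordinates). Camera axes: x right, y down, z forward; pixel columns grow to the right and rows downward; lengths in m; the calibration is good to about 2 mm. A picture is of the moment at which its call begins.
- manip.finish_job(): hands the job in; it is judged then, once.
Trained networks look in a picture, given as the dict that the camera call returned (one of the last four; its "shot" number tells which), for a name from the list of things; names that differ only in an ending like _2 or _b are one class to them, and where a whole thing is asked for, a point or a joint stands for the part that bears it (a point fixed in the world has none). Each returns a list of dicts, best first, with "p" (0 to 1); they miss things now and then, are a little off and sometimes report something else, mostly with a low value. They report only what shows in the picture. A call takes as long as a camera call.
- manip.recognise(picture, target): "centre" ([x, y, z] in m, in the coordinates of the camera as it stood for that picture, good to about 4 mm: the middle of the surface that is visible of it).
- manip.mark_of(picture, target): "centre" ([x, y, z] in m, in the coordinates of the camera as it stood for that picture, good to about 4 mm: a listed point, or the origin of a listed thing).
The state is a dict: "time_s": time; "joints": joint angles; "joint_vel": joint speeds; "joint_torque": joint torques, N m; "tool_pos": TCP position; "eef_rot": TCP orientation; "force": force on the tool from outside, world axes, zero at the start; "torque": the same for the moment, N m; "grip_width": finger opening in m; "grasp_force": force on a finger pad.
Only numpy, scipy, OpenCV 4.12 (cv2) and the standard library are available. Lean on these libraries where they do the work, as an engineer would, in place of code of your own. Each camera call takes 0.05 s, during which the arm holds its last target. There are 200 camera calls.

### The job

Clear the aluminium plate: with the fingertips, sweep the three yellow caps along the plate and off its end so that all three drop into the blue tray. Push them only, without picking them up or carrying them, and leave everything else, such as the blue housing and the green cup standing on the plate, where it is.

Things in the scene. Friction and masses are not known exactly. Their poses are not given: they have to be found in the camera images.
- plate: fixed aluminium plate of the printing machine's slide table, 220 mm along its x, 240 mm along its y, top face 45 mm above its origin. Origin on the bench under its centre; z up. A steel rail 8 mm wide and 10 mm high runs along both long edges (outer faces at x = -110 and +110 mm); the two ends at y = -120 and +120 mm are open, with a tray below each. It may be turned either way by about 20 degrees.
- blue_tray: fixed open blue plastic tray on the bench, 210 mm (x) by 110 mm (y), 30 mm high, walls and floor 4 mm, its long side 2 mm from one end of the plate (at either the +y or the -y end of the plate), its rim 15 mm below the plate's top. Origin under its centre, on the bench; axes parallel to the plate's.
- grey_tray: fixed open grey tray of the same size, at the plate's other end. Not to be used.
- cap_a: round yellow plastic closure cap, 32 mm diameter, 18 mm high, about 20 g, flat top with a green printed dot; it lies flat and loose on the aluminium plate and slides when pushed. Origin at its centre, 9 mm above the face it lies on; z is its axis.
- cap_b: round yellow plastic closure cap, 32 mm diameter, 18 mm high, about 20 g, flat top with a green printed dot; it lies flat and loose on the aluminium plate and slides when pushed. Origin at its centre, 9 mm above the face it lies on; z is its axis.
- cap_c: round yellow plastic closure cap, 32 mm diameter, 18 mm high, about 20 g, flat top with a green printed dot; it lies flat and loose on the aluminium plate and slides when pushed. Origin at its centre, 9 mm above the face it lies on; z is its axis.
- housing: small loose blue moulded housing standing on the plate near its +x rail, about 34 (its x) by 60 (y) by 36 mm high. Origin at the centre of its underside. To be left alone.
- ink_cup: small loose green open cup standing on the plate near its +x rail, 34 mm diameter, 42 mm high. Origin at the centre of its underside. To be left alone.
- screwdriver: screwdriver with a yellow handle lying on the bench to the robot's right, about 200 mm long along its x, 25 mm thick. Origin on the bench, under its middle. To be left alone.
- marker: white marker pen lying on the bench to the robot's left, 130 mm along its x, 12 mm thick. Origin at the centre of its underside. To be left alone.
- solvent: white bottle standing on the bench to the right, 60 mm diameter, 130 mm high. Origin at the centre of its underside. To be left alone.

How it is judged (in metres and radians):
At the end, for the whole second after the job is handed in: All three yellow caps lie at rest (under 20 mm/s) inside the blue tray's outline, their centres less than 35 mm above the bench, and the housing, cup, screwdriver, marker and bottle are within 15 mm of where they started (y of cap_a in the frame of blue_tray between -0.055 and 0.055 m and x of cap_a in the frame of blue_tray between -0.105 and 0.105 m and z of each of cap_a, cap_b, cap_c in the frame of blue_tray below 0.035 m and linear speed of each of cap_a, cap_b, cap_c below 0.02 m/s and y of cap_b in the frame of blue_tray between -0.055 and 0.055 m and x of cap_b in the frame of blue_tray between -0.105 and 0.105 m and y of cap_c in the frame of blue_tray between -0.055 and 0.055 m and x of cap_c in the frame of blue_tray between -0.105 and 0.105 m and distance of each of housing, ink_cup, screwdriver, marker, solvent from where it was at the start of the episode below 0.015 m); the robot touches nothing.
It fails at once if a yellow cap is lifted: its centre comes more than 12 mm above the height at which it lies on the plate (z of any of cap_a, cap_b, cap_c in the frame of plate above 0.066 m).
It fails at once if a yellow cap is carried out over a tray: its centre is more than 30 mm beyond the plate's end while still 6 mm or more above the plate's top ((z of cap_a in the frame of plate above 0.051 m and (y of cap_a in the frame of plate above 0.15 m or y of cap_a in the frame of plate below -0.15 m)) or (z of cap_b in the frame of plate above 0.051 m and (y of cap_b in the frame of plate above 0.15 m or y of cap_b in the frame of plate below -0.15 m)) or (z of cap_c in the frame of plate above 0.051 m and (y of cap_c in the frame of plate above 0.15 m or y of cap_c in the frame of plate below -0.15 m))).
It fails at once if the blue housing or the green cup on the plate is moved by more than 15 mm (distance of any of housing, ink_cup from where it was at the start of the episode above 0.015 m).
It fails at once if the screwdriver, the marker or the bottle is moved by more than 15 mm (distance of any of screwdriver, marker, solvent from where it was at the start of the episode above 0.015 m).
It also fails if it takes over 51 s, if anything falls off the work surface, if the arm or the gripper's body presses on something with over 40 N, if the wrist force passes 120 N, or if a joint passes its speed limit or range.

## Working session

There is one attempt and no reset: what is moved stays moved. The work goes in short steps, Python scripts to look and compute and a shell command to move; the robot and the scene stay as the last step left them, time stands still between calls to the robot, and variables do not carry over. Pictures are saved under pics/ and viewed, at most 12 in all, crops included, and the job is handed in when it is done.

```bash
mkdir -p pics
cat > h.py <<'E'
import numpy as np, cv2
from bench import manip
def shot(n,save=None):
    f=manip.grab_frame(n)
    if save: cv2.imwrite('pics/'+save,f['img'][:,:,::-1])
    return f
def w(f,c):
    T=np.linalg.inv(f['world_to_cam']); return T[:3,:3]@np.array(c)+T[:3,3]
def find(f,names,fn='mark_of'):
    for t in names:
        for d in getattr(manip,fn)(f,t)[:5]:
            print(fn,t,round(d['p'],2),np.round(w(f,d['centre']),3))
E
python3 - <<'E'
from h import *
print(manip.grip_point_offset)
f=shot('top','top1.png')
find(f,['plate','blue_tray','grey_tray','cap_a','housing','ink_cup'])
find(f,['cap_a'],'recognise')
shot('scene','scene1.png')
s=manip.state();print(s['time_s'],s['tool_pos'],s['eef_rot'])
E
```

```text
0.1547
mark_of plate 0.63 [ 0.582 -0.054  0.001]
mark_of blue_tray 0.62 [0.633 0.116 0.002]
mark_of grey_tray 0.93 [ 0.535 -0.229 -0.002]
mark_of grey_tray 0.5 [ 0.584 -0.057  0.   ]
mark_of cap_a 0.65 [ 0.582 -0.126  0.053]
mark_of cap_a 0.54 [ 0.551 -0.077  0.046]
mark_of cap_a 0.49 [ 0.5   -0.099  0.054]
mark_of housing 0.77 [ 0.645 -0.144  0.04 ]
mark_of ink_cup 0.48 [ 0.67  -0.033  0.044]
recognise cap_a 0.58 [ 0.553 -0.074  0.057]
0.45 [ 0.26384655 -0.56653273  0.40465325] [-1.79991924e+02 -5.14610450e-04  2.49685225e+01]
```

View pics/top1.png

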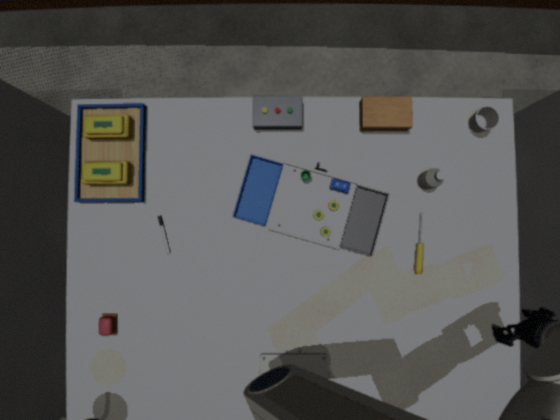

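View pics/scene1.png

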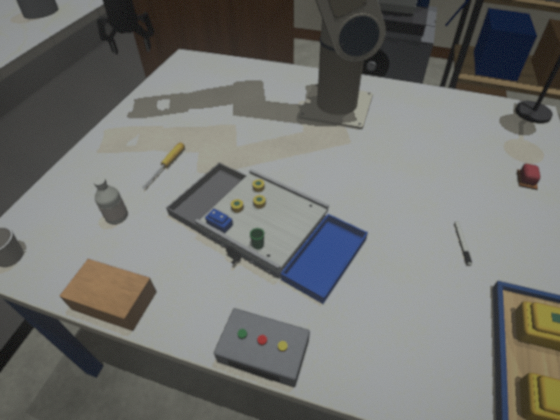

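The top view shows the blue tray (258,190) at the plate's +y end and the grey one (364,220) at the other. The caps are at (334,205), (319,215) and (326,232), the housing at (340,185) and the cup at (306,176). The network points agree with this: plate yaw is about -16°. Next I move above the plate for a closer look.

```bash
R='x'; python3 -m handwheel '[{"tx":0.5,"ty":0.9,"wz":0.11,"grip":16},{"tx":0.5,"ty":0.9,"wz":0.11,"grip":16},{"tx":0.5,"ty":0.9,"wz":0.11,"grip":16},{"tx":0.5,"ty":0.9,"wz":0.11,"grip":16},{"tx":0.5,"ty":0.9,"wz":0.11,"grip":16}]'
python3 -m handwheel '[{"tx":0.5,"ty":0.9,"wz":0.11,"grip":16},{"tx":0.5,"ty":0.9,"wz":0.11,"grip":16},{"tx":0.5,"ty":0.9,"wz":0.11,"grip":16},{"tx":0.5,"ty":0.9,"wz":0.11,"grip":16},{"tx":0.5,"ty":0.9,"wz":0.11,"grip":16}]'
python3 -m handwheel '[{"grip":16},{"grip":16}]'
python3 - <<'E'
from h import *
f=shot('wrist','wr1.png')
find(f,['plate','blue_tray','grey_tray','cap_a','housing','ink_cup'])
find(f,['cap_a'],'recognise')
E
```

```text
invalid input
invalid input
invalid input
```

View pics/wr1.png

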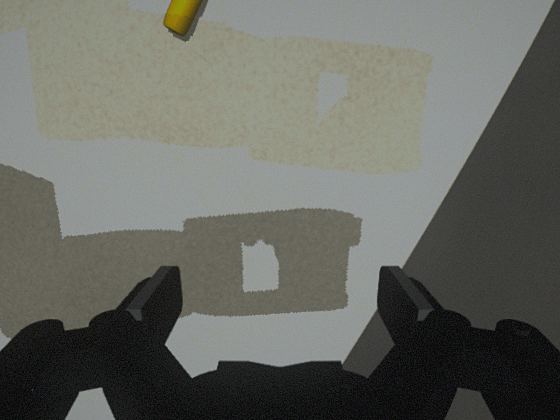

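The wrist view still shows the start pose: bench, with the screwdriver handle at (183,15). The rows were refused, probably because every key must be given.

```bash
python3 -m handwheel '[{"tx":0.5,"ty":0.9,"tz":0,"wx":0,"wy":0,"wz":0.11,"grip":16},{"tx":0.5,"ty":0.9,"tz":0,"wx":0,"wy":0,"wz":0.11,"grip":16},{"tx":0.5,"ty":0.9,"tz":0,"wx":0,"wy":0,"wz":0.11,"grip":16},{"tx":0.5,"ty":0.9,"tz":0,"wx":0,"wy":0,"wz":0.11,"grip":16},{"tx":0.5,"ty":0.9,"tz":0,"wx":0,"wy":0,"wz":0.11,"grip":16}]'
```

```text
time_s: 1.48
tool_pos: [0.3895, -0.3401, 0.405]
eef_rot: [180.0, -0.0, 49.9]
force: [0.1, -0.3, -0.0]
grip_width: 0.0159
grasp_force: 0.0
```

```bash
python3 -m handwheel '[{"tx":0.5,"ty":0.9,"tz":0,"wx":0,"wy":0,"wz":0.11,"grip":16},{"tx":0.5,"ty":0.9,"tz":0,"wx":0,"wy":0,"wz":0.11,"grip":16},{"tx":0.5,"ty":0.9,"tz":0,"wx":0,"wy":0,"wz":0.11,"grip":16},{"tx":0.5,"ty":0.9,"tz":0,"wx":0,"wy":0,"wz":0.11,"grip":16},{"tx":0.5,"ty":0.9,"tz":0,"wx":0,"wy":0,"wz":0.1,"grip":16}]'
python3 - <<'E'
from h import *
f=shot('wrist','wr2.png')
print(w(f,[0,0,0]))
find(f,['plate','blue_tray','grey_tray','cap_a','housing','ink_cup'])
find(f,['cap_a'],'recognise')
E
```

```text
time_s: 2.1
tool_pos: [0.5145, -0.115, 0.405]
eef_rot: [180.0, 0.0, 74.2]
force: [0.9, 0.0, 0.2]
grip_width: 0.0158
grasp_force: 0.0
[ 0.53337229 -0.04872915  0.37490378]
mark_of plate 0.58 [ 0.586 -0.055  0.   ]
mark_of blue_tray 0.69 [ 0.538 -0.23  -0.001]
mark_of grey_tray 0.96 [ 0.536 -0.228 -0.001]
mark_of cap_a 0.93 [ 0.553 -0.077  0.055]
mark_of cap_a 0.73 [ 0.5   -0.1    0.056]
mark_of housing 0.61 [ 0.641 -0.145  0.047]
recognise cap_a 0.86 [ 0.583 -0.121  0.064]
recognise cap_a 0.7 [ 0.499 -0.097  0.066]
recognise cap_a 0.7 [ 0.558 -0.077  0.067]
```

View pics/wr2.png

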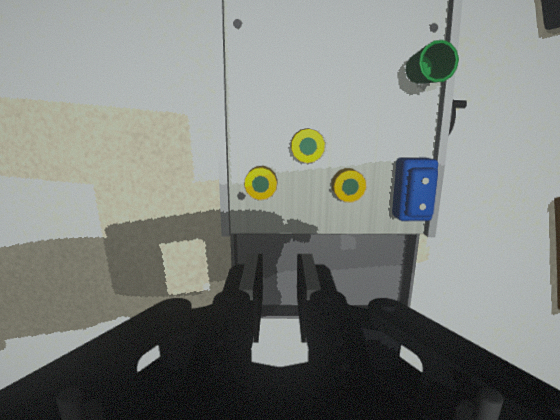

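The wrist view shows caps at (308,146), (260,184) and (350,186), the housing at (415,188), the cup at (437,62), and the plate's near end at row 234. The rails run straight up the image, so the yaw is right. I'll intersect the pixel rays with the known heights to get plate-frame positions.

```bash
cat >> h.py <<'E'
def pix(f,uv,z):
    p=cv2.undistortPoints(np.array([[uv]],float),f['mtx'],f['D'])[0,0]
    T=np.linalg.inv(f['world_to_cam']); d=T[:3,:3]@[p[0],p[1],1]; o=T[:3,3]
    return o+d*(z-o[2])/d[2]
E
python3 - <<'E'
from h import *
f=shot('wrist')
P={}
for n,uv,z in [('c2',(308,146),.063),('c3',(260,184),.063),('c1',(350,186),.063),('hL',(394,190),.081),('hL0',(394,210),.063),('cupL',(420,64),.087),('cup',(438,61),.087),('endL',(232,234),.045),('endR',(415,234),.045),('railLtop',(223,20),.055),('railLbot',(228,225),.055),('railRtop',(450,20),.055),('railRbot',(430,225),.055)]:
    P[n]=pix(f,uv,z)
a=np.radians(-15.9)
X=np.array([np.cos(a),np.sin(a)]);Y=np.array([-X[1],X[0]]);c=np.array([.585,-.056])
for n,p in P.items(): print(n,p.round(4)[:2],'plate',((p[:2]-c)@X).round(4),((p[:2]-c)@Y).round(4))
e=P['endR']-P['endL'];print(np.degrees(np.arctan2(e[1],e[0])))
for s in 'LR':
  e=P['rail%stop'%s]-P['rail%sbot'%s];print(np.degrees(np.arctan2(-e[0],e[1])))
t=manip.state()['tool_pos'][:2]-c;print('tool',t@X,t@Y,X)
E
```

```text
c2 [ 0.5518 -0.0797] plate -0.0255 -0.0319
c3 [ 0.4988 -0.1016] plate -0.0704 -0.0675
c1 [ 0.5808 -0.127 ] plate 0.0154 -0.0694
hL [ 0.6159 -0.1371] plate 0.052 -0.0696
hL0 [ 0.6173 -0.162 ] plate 0.0601 -0.0931
cupL [ 0.6558 -0.0379] plate 0.0631 0.0368
cup [ 0.6709 -0.0393] plate 0.078 0.0396
endL [ 0.4532 -0.1473] plate -0.1017 -0.1239
endR [ 0.6392 -0.2006] plate 0.0917 -0.1243
railLtop [0.5088 0.0464] plate -0.1013 0.0776
railLbot [ 0.4548 -0.1341] plate -0.1039 -0.1108
railRtop [ 0.7036 -0.0063] plate 0.1004 0.0803
railRbot [ 0.6527 -0.1908] plate 0.102 -0.1111
-16.00976004304723
-16.669427130842124
-15.427064563947315
tool -0.05201674416910074 -0.07884164673291423 [ 0.96174131 -0.27395922]
```

```bash
python3 -m handwheel '[{"tx":0.57,"ty":-0.46,"tz":-0.4,"wx":0,"wy":0,"wz":0,"grip":16},{"tx":0.57,"ty":-0.46,"tz":-0.4,"wx":0,"wy":0,"wz":0,"grip":16},{"tx":0,"ty":0,"tz":-0.95,"wx":0,"wy":0,"wz":0,"grip":16},{"tx":0,"ty":0,"tz":-0.95,"wx":0,"wy":0,"wz":0,"grip":16},{"tx":0,"ty":0,"tz":-0.6,"wx":0,"wy":0,"wz":0,"grip":16}]'
python3 -c "
from h import *
shot('wrist','wr3.png')"
```

```text
time_s: 3.18
tool_pos: [0.5698, -0.1635, 0.2374]
eef_rot: [-179.9, -0.0, 73.9]
force: [0.4, 0.4, -0.2]
grip_width: 0.0158
grasp_force: 0.0
```

View pics/wr3.png

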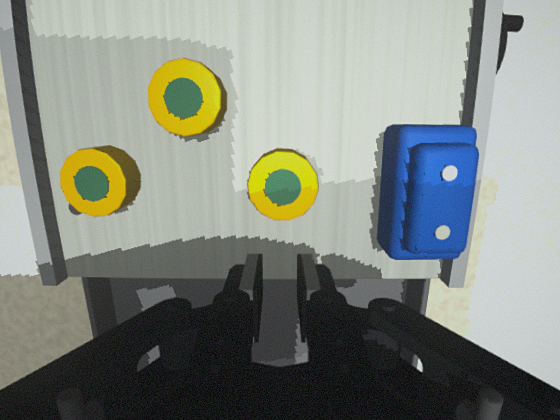

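The fingers (gap centre at column 280) sit squarely behind the cap at (282,186), clear of the housing. I lower to 6 mm above the plate and sweep.

```bash
python3 -m handwheel '[{"tx":0,"ty":0,"tz":-0.27,"wx":0,"wy":0,"wz":0,"grip":16},{"tx":0.05,"ty":0,"tz":0,"wx":0,"wy":0,"wz":0,"grip":16},{"tx":0.082,"ty":0.29,"tz":0,"wx":0,"wy":0,"wz":0,"grip":16},{"tx":0.082,"ty":0.29,"tz":0,"wx":0,"wy":0,"wz":0,"grip":16},{"tx":0.082,"ty":0.29,"tz":0,"wx":0,"wy":0,"wz":0,"grip":16}]'
python3 -m handwheel '[{"tx":0.082,"ty":0.29,"tz":0,"wx":0,"wy":0,"wz":0,"grip":16},{"tx":0.082,"ty":0.29,"tz":0,"wx":0,"wy":0,"wz":0,"grip":16},{"tx":0.082,"ty":0.29,"tz":0,"wx":0,"wy":0,"wz":0,"grip":16},{"tx":0.082,"ty":0.29,"tz":0,"wx":0,"wy":0,"wz":0,"grip":16},{"tx":0.082,"ty":0.29,"tz":0,"wx":0,"wy":0,"wz":0,"grip":16}]'
python3 -c "
from h import *
shot('wrist','wr4.png')"
```

```text
time_s: 3.85
tool_pos: [0.5862, -0.1176, 0.227]
eef_rot: [179.9, -0.0, 74.1]
force: [-1.0, 0.1, 0.3]
grip_width: 0.0164
grasp_force: 0.1
time_s: 4.47
tool_pos: [0.6064, -0.0456, 0.2262]
eef_rot: [-180.0, 0.0, 74.0]
force: [0.1, 0.2, 0.7]
grip_width: 0.0161
grasp_force: 0.1
```

View pics/wr4.png

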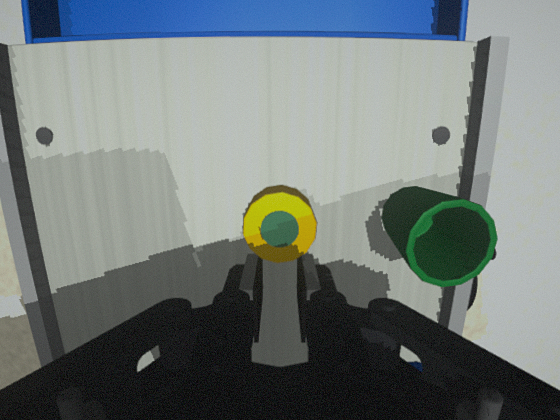

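The cap is cradled at (280,228) and clear of the cup. I continue over the end.

```bash
python3 -m handwheel '[{"tx":0.082,"ty":0.29,"tz":0,"wx":0,"wy":0,"wz":0,"grip":16},{"tx":0.082,"ty":0.29,"tz":0,"wx":0,"wy":0,"wz":0,"grip":16},{"tx":0.082,"ty":0.29,"tz":0,"wx":0,"wy":0,"wz":0,"grip":16},{"tx":0.082,"ty":0.29,"tz":0,"wx":0,"wy":0,"wz":0,"grip":16},{"tx":0.082,"ty":0.29,"tz":0,"wx":0,"wy":0,"wz":0,"grip":16}]'
python3 -m handwheel '[{"tx":0.082,"ty":0.29,"tz":0,"wx":0,"wy":0,"wz":0,"grip":16},{"tx":0.082,"ty":0.29,"tz":0,"wx":0,"wy":0,"wz":0,"grip":16},{"tx":0,"ty":0,"tz":0,"wx":0,"wy":0,"wz":0,"grip":16},{"tx":0,"ty":0,"tz":0,"wx":0,"wy":0,"wz":0,"grip":16}]'
python3 -c "
from h import *
shot('wrist','wr5.png')"
```

```text
time_s: 5.15
tool_pos: [0.6269, 0.027, 0.2262]
eef_rot: [180.0, 0.0, 74.0]
force: [0.3, -0.2, 1.1]
grip_width: 0.016
grasp_force: 0.1
time_s: 5.65
tool_pos: [0.6347, 0.0548, 0.2261]
eef_rot: [-180.0, 0.0, 74.0]
force: [-0.5, -0.2, -1.2]
grip_width: 0.0162
grasp_force: 0.0
```

View pics/wr5.png

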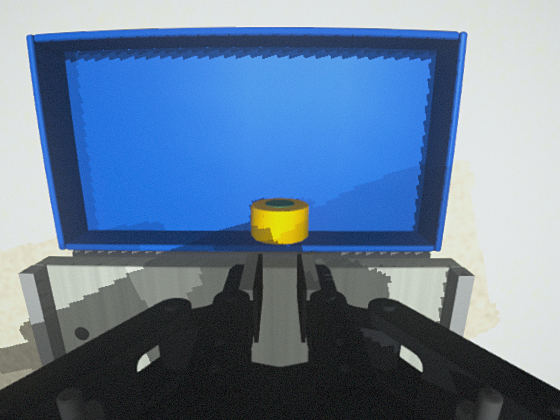

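The cap is tipped over the end at (280,222), half in the tray. I nudge it a little further.

```bash
python3 -c "
from h import *
f=shot('wrist');print(find(f,['cap_a']))"
python3 -m handwheel '[{"tx":0.055,"ty":0.19,"tz":0,"wx":0,"wy":0,"wz":0,"grip":16},{"tx":0,"ty":0,"tz":0,"wx":0,"wy":0,"wz":0,"grip":16},{"tx":0,"ty":0,"tz":0,"wx":0,"wy":0,"wz":0,"grip":16}]'
python3 -c "
from h import *
f=shot('wrist','wr6.png');find(f,['cap_a'])"
```

```text
None
time_s: 6.18
tool_pos: [0.6376, 0.0646, 0.2262]
eef_rot: [-180.0, 0.0, 74.0]
force: [-0.2, 0.3, -0.0]
grip_width: 0.0164
grasp_force: 0.0
mark_of cap_a 0.64 [0.64  0.073 0.022]
```

View pics/wr6.png

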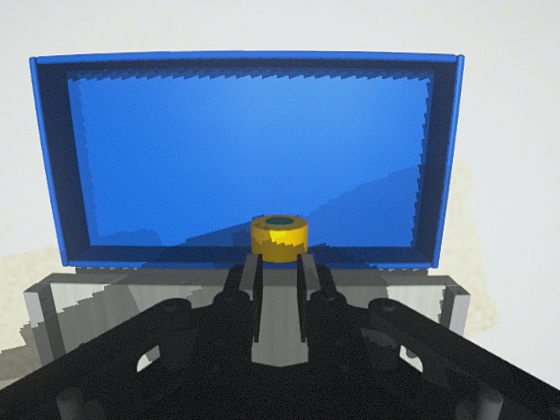

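The cap held still while the tool moved on. It leans on edge against the near wall, inside the tray, centre z about 22 mm. Next is the cap near the -x rail.

```bash
python3 -m handwheel '[{"tx":-0.05,"ty":-0.2,"tz":0.8,"wx":0,"wy":0,"wz":0,"grip":16},{"tx":-0.8,"ty":-0.9,"tz":0,"wx":0,"wy":0,"wz":0,"grip":16},{"tx":-0.8,"ty":-0.9,"tz":0,"wx":0,"wy":0,"wz":0,"grip":16},{"tx":-0.75,"ty":-0.9,"tz":0,"wx":0,"wy":0,"wz":0,"grip":16},{"tx":-0.6,"ty":-1,"tz":0,"wx":0,"wy":0,"wz":0,"grip":16}]'
python3 -m handwheel '[{"tx":0,"ty":-0.1,"tz":0,"wx":0,"wy":0,"wz":0,"grip":16}]'
python3 - <<'E'
from h import *
f=shot('wrist','wr7.png');find(f,['cap_a'])
t=manip.state()['tool_pos'];print(t, 'want .488 -.136')
E
```

```text
time_s: 6.9
tool_pos: [0.486, -0.1316, 0.2664]
eef_rot: [-180.0, 0.0, 74.1]
force: [0.9, -1.3, 0.5]
grip_width: 0.0159
grasp_force: 0.0
time_s: 7.02
tool_pos: [0.4855, -0.1379, 0.2663]
eef_rot: [-179.9, 0.0, 73.8]
force: [0.2, 0.4, 0.8]
grip_width: 0.016
grasp_force: 0.0
mark_of cap_a 0.9 [ 0.501 -0.096  0.057]
mark_of cap_a 0.82 [ 0.553 -0.076  0.057]
[ 0.4877683  -0.13637881  0.26653189] want .488 -.136
```

View pics/wr7.png

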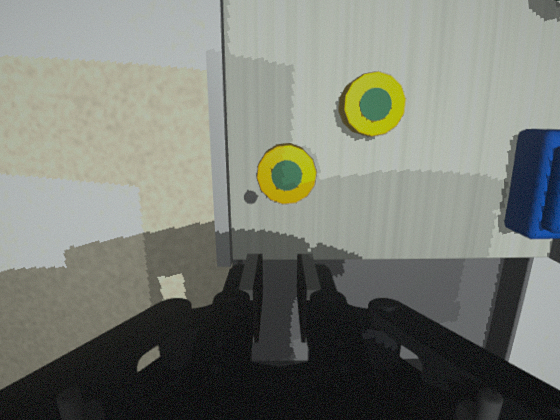

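Caps are at (287,174) and (374,104), and the fingers are centred on column 280. I shift 3 mm toward +x, lower and sweep the whole way.

```bash
python3 -m handwheel '[{"tx":0.06,"ty":-0.02,"tz":-0.4,"wx":0,"wy":0,"wz":0,"grip":16},{"tx":0,"ty":0,"tz":-0.4,"wx":0,"wy":0,"wz":0,"grip":16},{"tx":0.082,"ty":0.29,"tz":0,"wx":0,"wy":0,"wz":0,"grip":16},{"tx":0.082,"ty":0.29,"tz":0,"wx":0,"wy":0,"wz":0,"grip":16},{"tx":0.082,"ty":0.29,"tz":0,"wx":0,"wy":0,"wz":0,"grip":16}]'
python3 -m handwheel '[{"tx":0.082,"ty":0.29,"tz":0,"wx":0,"wy":0,"wz":0,"grip":16},{"tx":0.082,"ty":0.29,"tz":0,"wx":0,"wy":0,"wz":0,"grip":16},{"tx":0.082,"ty":0.29,"tz":0,"wx":0,"wy":0,"wz":0,"grip":16},{"tx":0.082,"ty":0.29,"tz":0,"wx":0,"wy":0,"wz":0,"grip":16},{"tx":0.082,"ty":0.29,"tz":0,"wx":0,"wy":0,"wz":0,"grip":16}]'
python3 -c "
from h import *
f=shot('wrist');find(f,['cap_a'])"
```

```text
time_s: 7.75
tool_pos: [0.5037, -0.0914, 0.227]
eef_rot: [179.9, -0.0, 74.1]
force: [0.5, 0.7, -0.3]
grip_width: 0.016
grasp_force: 0.0
time_s: 8.38
tool_pos: [0.5237, -0.0196, 0.2262]
eef_rot: [-180.0, 0.0, 74.0]
force: [0.6, -0.0, 0.5]
grip_width: 0.0161
grasp_force: 0.1
mark_of cap_a 0.91 [0.641 0.072 0.019]
mark_of cap_a 0.75 [0.529 0.005 0.058]
```

```bash
python3 -m handwheel '[{"tx":0.082,"ty":0.29,"tz":0,"wx":0,"wy":0,"wz":0,"grip":16},{"tx":0.082,"ty":0.29,"tz":0,"wx":0,"wy":0,"wz":0,"grip":16},{"tx":0.082,"ty":0.29,"tz":0,"wx":0,"wy":0,"wz":0,"grip":16},{"tx":0.082,"ty":0.29,"tz":0,"wx":0,"wy":0,"wz":0,"grip":16},{"tx":0.082,"ty":0.29,"tz":0,"wx":0,"wy":0,"wz":0,"grip":16}]'
python3 -m handwheel '[{"tx":0.082,"ty":0.29,"tz":0,"wx":0,"wy":0,"wz":0,"grip":16},{"tx":0.082,"ty":0.29,"tz":0,"wx":0,"wy":0,"wz":0,"grip":16},{"tx":0.055,"ty":0.19,"tz":0,"wx":0,"wy":0,"wz":0,"grip":16},{"tx":0,"ty":0,"tz":0,"wx":0,"wy":0,"wz":0,"grip":16},{"tx":0,"ty":0,"tz":0,"wx":0,"wy":0,"wz":0,"grip":16}]'
python3 -c "
from h import *
f=shot('wrist');find(f,['cap_a'])"
```

```text
time_s: 9.1
tool_pos: [0.5442, 0.053, 0.2262]
eef_rot: [180.0, -0.0, 74.0]
force: [0.3, 0.3, 0.1]
grip_width: 0.0158
grasp_force: 0.1
time_s: 9.72
tool_pos: [0.5547, 0.0902, 0.2261]
eef_rot: [-180.0, 0.0, 74.0]
force: [-0.5, 0.5, 0.0]
grip_width: 0.0158
grasp_force: 0.0
mark_of cap_a 0.63 [0.555 0.101 0.021]
mark_of cap_a 0.63 [0.641 0.073 0.02 ]
```

Two caps are in. Now the last one.

```bash
python3 -m handwheel '[{"tx":-0.05,"ty":-0.2,"tz":0.8,"wx":0,"wy":0,"wz":0,"grip":16},{"tx":-0.05,"ty":-0.97,"tz":0,"wx":0,"wy":0,"wz":0,"grip":16},{"tx":-0.05,"ty":-0.97,"tz":0,"wx":0,"wy":0,"wz":0,"grip":16},{"tx":-0.05,"ty":-0.97,"tz":0,"wx":0,"wy":0,"wz":0,"grip":16},{"tx":-0.06,"ty":-1,"tz":0,"wx":0,"wy":0,"wz":0,"grip":16}]'
python3 -m handwheel '[{"tx":0,"ty":0,"tz":0,"wx":0,"wy":0,"wz":0,"grip":16}]'
python3 - <<'E'
from h import *
f=shot('wrist','wr8.png');find(f,['cap_a'])
t=manip.state()['tool_pos'];print(t, 'want .5416 -.1154')
E
```

```text
time_s: 10.45
tool_pos: [0.5414, -0.117, 0.2664]
eef_rot: [180.0, 0.0, 74.0]
force: [1.3, 0.6, 0.4]
grip_width: 0.0163
grasp_force: 0.0
time_s: 10.58
tool_pos: [0.5414, -0.1183, 0.2663]
eef_rot: [180.0, 0.0, 73.7]
force: [-0.7, 0.3, -0.4]
grip_width: 0.0161
grasp_force: 0.0
mark_of cap_a 0.67 [ 0.554 -0.077  0.059]
mark_of cap_a 0.52 [ 0.538 -0.229 -0.002]
mark_of cap_a 0.19 [ 0.582 -0.056  0.003]
[ 0.5415033  -0.11558555  0.26615722] want .5416 -.1154
```

View pics/wr8.png

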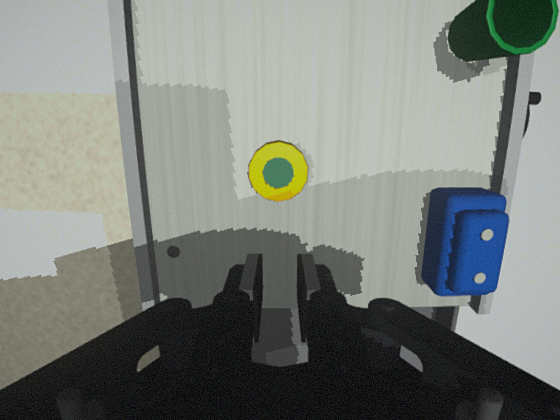

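The last cap is at (278,172), centred between the fingers. I lower and sweep.

```bash
python3 -m handwheel '[{"tx":0,"ty":0,"tz":-0.4,"wx":0,"wy":0,"wz":0,"grip":16},{"tx":0,"ty":0,"tz":-0.4,"wx":0,"wy":0,"wz":0,"grip":16},{"tx":0.082,"ty":0.29,"tz":0,"wx":0,"wy":0,"wz":0,"grip":16},{"tx":0.082,"ty":0.29,"tz":0,"wx":0,"wy":0,"wz":0,"grip":16},{"tx":0.082,"ty":0.29,"tz":0,"wx":0,"wy":0,"wz":0,"grip":16}]'
python3 -m handwheel '[{"tx":0.082,"ty":0.29,"tz":0,"wx":0,"wy":0,"wz":0,"grip":16},{"tx":0.082,"ty":0.29,"tz":0,"wx":0,"wy":0,"wz":0,"grip":16},{"tx":0.082,"ty":0.29,"tz":0,"wx":0,"wy":0,"wz":0,"grip":16},{"tx":0.082,"ty":0.29,"tz":0,"wx":0,"wy":0,"wz":0,"grip":16},{"tx":0.082,"ty":0.29,"tz":0,"wx":0,"wy":0,"wz":0,"grip":16}]'
python3 -c "
from h import *
f=shot('wrist');find(f,['cap_a'])"
```

```text
time_s: 11.3
tool_pos: [0.5548, -0.0698, 0.227]
eef_rot: [179.9, -0.0, 74.1]
force: [-0.3, 0.2, 0.5]
grip_width: 0.0162
grasp_force: 0.0
time_s: 11.92
tool_pos: [0.5749, 0.0019, 0.2262]
eef_rot: [-180.0, -0.0, 74.0]
force: [-0.6, 0.3, 0.5]
grip_width: 0.0155
grasp_force: 0.1
mark_of cap_a 0.98 [0.637 0.074 0.022]
mark_of cap_a 0.87 [0.585 0.026 0.06 ]
mark_of cap_a 0.79 [0.556 0.095 0.022]
```

```bash
python3 -m handwheel '[{"tx":0.082,"ty":0.29,"tz":0,"wx":0,"wy":0,"wz":0,"grip":16},{"tx":0.082,"ty":0.29,"tz":0,"wx":0,"wy":0,"wz":0,"grip":16},{"tx":0.082,"ty":0.29,"tz":0,"wx":0,"wy":0,"wz":0,"grip":16},{"tx":0.082,"ty":0.29,"tz":0,"wx":0,"wy":0,"wz":0,"grip":16},{"tx":0.082,"ty":0.25,"tz":0,"wx":0,"wy":0,"wz":0,"grip":16}]'
python3 -m handwheel '[{"tx":0.03,"ty":0.1,"tz":0,"wx":0,"wy":0,"wz":0,"grip":16},{"tx":0,"ty":0,"tz":0,"wx":0,"wy":0,"wz":0,"grip":16},{"tx":0,"ty":0,"tz":0,"wx":0,"wy":0,"wz":0,"grip":16},{"tx":-0.2,"ty":-0.6,"tz":0.6,"wx":0,"wy":0,"wz":0,"grip":16},{"tx":-0.2,"ty":-0.6,"tz":0.6,"wx":0,"wy":0,"wz":0,"grip":16}]'
python3 -m handwheel '[{"tx":0,"ty":0,"tz":0.9,"wx":0,"wy":0,"wz":0,"grip":16},{"tx":0,"ty":0,"tz":0.9,"wx":0,"wy":0,"wz":0,"grip":16},{"tx":0,"ty":0,"tz":0,"wx":0,"wy":0,"wz":0,"grip":16}]'
python3 -c "
from h import *
f=shot('wrist','wr9.png');find(f,['cap_a','ink_cup','housing','blue_tray'])"
```

```text
time_s: 12.65
tool_pos: [0.5954, 0.0726, 0.2262]
eef_rot: [180.0, -0.0, 74.0]
force: [0.3, -0.5, -0.2]
grip_width: 0.0162
grasp_force: 0.0
time_s: 13.28
tool_pos: [0.5761, 0.0155, 0.2865]
eef_rot: [-179.9, 0.0, 74.0]
force: [0.6, -0.1, 0.7]
grip_width: 0.0163
grasp_force: 0.0
time_s: 13.65
tool_pos: [0.5776, 0.0158, 0.3802]
eef_rot: [179.6, -0.1, 74.0]
force: [0.1, -0.5, -0.0]
grip_width: 0.016
grasp_force: 0.0
mark_of cap_a 0.87 [0.555 0.096 0.02 ]
mark_of cap_a 0.83 [0.641 0.074 0.017]
mark_of cap_a 0.59 [0.598 0.084 0.022]
mark_of ink_cup 0.95 [ 0.672 -0.034  0.046]
mark_of ink_cup 0.16 [ 0.584 -0.054  0.005]
mark_of blue_tray 0.68 [ 0.638  0.113 -0.003]
mark_of blue_tray 0.6 [0.641 0.072 0.017]
```

View pics/wr9.png

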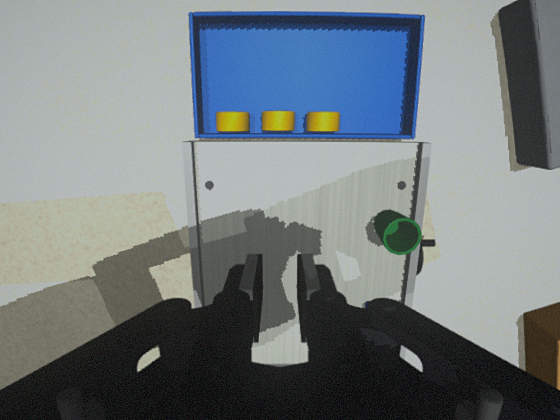

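All three caps, at (233,121), (278,121) and (322,121), are in the blue tray, centres z about 20 mm. The cup has not moved, and the tool is clear of everything.

```bash
python3 -c "
from bench import manip
print(manip.finish_job())"
```

```text
the job is handed in; nothing more can be done
None
```

All three yellow caps were swept off the plate into the blue tray, standing on edge along its near wall at about z = 20 mm, and the job was handed in at about 13.7 s; the hand-in returned no verdict, the cup read unmoved at the end, and the other loose items were not re-measured.

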